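Wipe the off-cuts off the ground plate

TASK

Take the scraper out of its leaning stand and use it to wipe all four loose metal off-cuts off the dark ground plate into the empty undivided tray at the plate's edge, clearing both sides of the part clamped in the middle. Keep a light touch: do not press or knock the scraper hard on the plate or the clamped part, do not touch the off-cuts with the gripper, and leave the loose things around about where they are. Then put the scraper back in its stand, seated and leaning as you found it.

Things in the scene. Friction and masses are not known exactly. Their poses are not given: they have to be found in the camera images.
- scraper: Scraper block, 86 mm wide (its y), 106 mm tall (its z). Blade: aluminium bar 20 mm thick (x), 86 mm wide, from z 0 to 40 mm. Grip: wooden slab 26 mm thick (x), 86 mm wide, z 40 to 106 mm. Mirror-symmetric. Origin: centre of the blade's underside; z points up through the grip. Grip it across its thickness, about 78 mm up. In the stand it leans 0.61 rad (35 deg) from vertical.
- stand: Fixed grey stand on a 120 x 120 x 10 mm foot. Sloped floor 34 mm (down the slope) x 110 mm (y), its normal leaning 0.61 rad from vertical to the stand's -x; along its lower (-x) edge a lip 8 mm thick, 36 mm high measured square to the floor, its inner face 11.5 mm from the seat point along the floor. Origin: underside centre; the scraper leans to -x.
- stand_seat (a point): Point on the stand's sloped floor, 48 mm above the table over the stand's origin, where the scraper's origin sits (the scraper resting against the lip is 1 to 2 mm nearer the lip). Its axes are the stand's (z vertical).
- plate: Fixed dark ground steel plate 240 (x) x 270 (y) x 20 mm on a slightly smaller grey base. Top surface 62 mm above the origin, which is the underside centre on the table.
- workpiece: Finished aluminium part clamped on the plate along the plate's y axis: 30 (x) x 130 (y) x 46 mm high at the most. Origin: underside centre on the plate's top. It leaves a lane of 99 to 111 mm on either side (the sum is 210 mm).
- chip_tray: Fixed grey plastic tray, open, empty and undivided, 240 (x) x 114 (y) x 54 mm high, walls 4 mm, floor 4 mm; stands beside one of the plate's y edges (either one) with a 4 mm gap, its rim 8 mm below the plate's top. Origin: underside centre.
- parts_box: Fixed grey box of the same size as the tray with three dividers and full of small fittings; stands at the plate's other y edge. Not for off-cuts. Origin: underside centre.
- offcut_a: Aluminium flat-bar off-cut 66 (x) x 20 (y) x 12 mm, 45 g, lying on the plate. Origin: underside centre.
- offcut_b: Aluminium flat-bar off-cut 60 (x) x 20 (y) x 12 mm. Origin: underside centre.
- offcut_c: Aluminium angle off-cut, 62 mm long (x), flange 22 mm (y) x 4 mm lying flat, upright leg 20 mm high along its +y edge. Origin: underside centre.
- offcut_d: Aluminium channel off-cut, 60 mm long (x), 24 mm wide (y), 16 mm high, walls 4 mm, open upward. Origin: underside centre.
- key_rack: Fixed white block 60 x 130 x 35 mm with three upright hex keys with blue T-handles, up to 160 mm high. Bystander. Origin: underside centre.
- wrench: Loose steel wrench 190 mm long lying on the table behind the plate. Bystander.
- oil_can: Loose upright can, 60 mm across, 150 mm high. Bystander. Origin: underside centre.
- screwdriver: Loose screwdriver 200 mm long lying on the table. Bystander.
Not all that is in view belongs to the job. Leave any blue or green look-alike of the offcut_a alone.

How it is judged:
By the outcome, as a careful person would: the job done as asked, in the order asked, and still so for the second after the job is handed in, with the robot touching nothing.
It also fails if it takes over 72 s, if anything falls off the work surface, if the arm or the gripper's body presses on something with over 40 N, if the wrist force passes 120 N, or if a joint passes its speed limit or range.

ROBOT

A 6-joint arm with a two-finger parallel gripper is mounted at the origin on the work surface. World frame = base frame: x ahead of the robot, y to its left, z up, the work surface at z = 0. Lengths are in mm, angles in rad, forces in N, time in s.
With the tool pointing down it reaches from about 350 to 775 mm from the base axis. Payload 7.3 kg.
Tool frame: the origin (TCP) lies at the very end of the fingers, on their centre line; the grasp point (between the pads) lies bot.grip_point_offset behind it (bot.grip_point_offset is the distance from the TCP to the grasp point, in mm); z points along the fingers, y is the line along which they close (so a half turn about z gives the same grasp; the last joint's range is limited). The gripper opens to 92 mm and grips with 3 to 60 N. Pads are 19 mm wide; open, the fingers measure 130 mm over their backs; the gripper's body (75 mm by 190 mm) begins 47 mm behind the grasp point.
Start: joints at [-1.322, 0.342, 1.524, -0, 1.275, -0.146], TCP at [201.951, -484.624, 226.741] pointing down, gripper open.
Joint ranges: [-2.53, 2.53], [-0.77, 2.02], [0.04, 2.7], [-1, 4.14], [0.28, 2.66], [-3.11, 3.11]. Speed limits (rad/s): [2.57, 2.57, 3.14, 3.14, 3.14, 3.14].

INTERFACE

Orientations are given as [roll, pitch, yaw] about the fixed x, y, z axes, in that order (R = Rz(yaw) Ry(pitch) Rx(roll)).
In Python, from plant import bot gives the robot as it stands. The module is installed in compiled form; this text tells all that it offers.
- The arm moves only by the tool carry_out, never from a script. Its argument "plan" is a list of rows, each an object of numbers: "tx", "ty", "tz": the shift along the world's x, y, z in mm; "rx", "ry", "rz": the turn, a rotation vector about the world's x, y, z in rad. A call has 1 to 12 rows; each row shifts and turns the commanded pose from where the row before left it; what a row does not reach is not made up. A row lasts 1/10 s, in which the tool goes at most 50 mm and 8.59 degrees, less where a joint would pass 70% of its speed; a pose out of reach is approached as far as the arm can. A call with a gripper value outside its range is refused whole. "gripper" is the closure, from 0 (fully open) to 1 (shut), set as the call begins (left out, the last holds). The fingers move at their own pace and stop on an object; the grip force is fixed at half the most. Time passes only in rows, so rows that do not move let the fingers close. It gives the time, the measured TCP pose, the force, the opening and the grip force at its end, in the units of the state.
- bot.get_obs(): the state, without advancing time (a new reading comes with each control period).
- bot.capture(name): name is "scene" or "top" or "wrist"; returns the picture (384x512x3 uint8, red, green, blue); there is no depth.
- bot.camera_model(name): a dict with "camera_matrix" (3x3 intrinsics, pixels), "R" (3x3) and "t" (3): a world point X has camera coordinates R X + t. Camera axes: x right, y down, z forward; pixel columns grow to the right and rows downward; lengths in mm; the calibration is good to about 2 mm. A picture is of the moment at which its call begins: read the wrist's pose just before it. camera_model takes no time and is no camera call; for the wrist camera it gives the pose at the moment of the call.
- bot.close_job(): hands the job in; it is judged then, once.
The state is a dict: "time": time; "joint_positions": joint angles; "dq": joint speeds; "tau": joint torques, N m; "tool_pos": TCP position; "tcp_rot": TCP orientation; "contact_force": force on the tool from outside, world axes, zero at the start; "moment": the same for the moment, N m; "grip_width": finger opening in mm; "finger_force": force on a finger pad.
Only numpy, scipy, OpenCV 4.12 (cv2) and the standard library are available. Lean on these libraries where they do the work, as an engineer would, in place of code of your own. Each camera call takes 0.05 s, during which the arm holds its last target. There are 200 camera calls.

## Working session

There is one attempt and no reset: what is moved stays moved. The work goes in short steps, Python scripts to look and compute and a tool call to move; the robot and the scene stay as the last step left them, time stands still between calls to the robot, and variables do not carry over. Pictures are saved under pics/ and viewed, at most 10 in all, crops included, and the job is handed in when it is done.

Besides the shell and the picture viewer there is one more tool, called after "Request:" in YAML: its name, and indented under it one key for each argument. carry_out: Moves the arm, as the interface text tells. Its arguments: {"type":"object","properties":{"plan":{"type":"array"},"gripper":{"type":"number"}},"required":["plan"]}

```bash
mkdir -p pics
python3 - <<'E'
from plant import bot
import cv2
for n in("scene","top"):
    im=bot.capture(n); cv2.imwrite(f"pics/{n}0.png",im[:,:,::-1])
    c=bot.camera_model(n); print(n,c["camera_matrix"].round(1).tolist(),c["R"].round(4).tolist(),c["t"].round(1).tolist())
print(bot.get_obs(),bot.grip_point_offset)
E
```

```text
scene [[438.3, 0.0, 251.4], [0.0, 438.3, 193.2], [0.0, 0.0, 1.0]] [[-0.384, 0.9232, -0.0152], [0.6598, 0.2629, -0.704], [-0.6459, -0.2804, -0.71]] [196.8, -295.9, 1816.7]
top [[478.7, 0.0, 252.6], [0.0, 478.7, 193.0], [0.0, 0.0, 1.0]] [[0.0002, -0.9998, 0.0179], [-0.996, -0.0018, -0.0894], [0.0894, -0.0178, -0.9958]] [-10.8, 551.3, 1255.6]
{'time': 0.1, 'joint_positions': array([-1.32199585e+00,  3.42643379e-01,  1.52489162e+00,  4.55508377e-06,
        1.27545388e+00, -1.45996828e-01]), 'dq': array([ 0.00136334, -0.00237861, -0.00215045,  0.00133031,  0.00085531,
       -0.0001873 ]), 'tau': array([ 1.77230333e-03, -4.32004344e+01, -2.44693458e+01,  7.19386968e-02,
        5.25572710e-02, -5.36106165e-05]), 'tool_pos': array([ 201.85829615, -484.24561213,  226.12992643]), 'tcp_rot': array([-3.14021191e+00, -2.07431041e-04,  3.94795831e-01]), 'contact_force': array([-0.99933782, -0.54621283, -0.4686401 ]), 'moment': array([ 0.03502303, -0.04437255,  0.05773669]), 'finger_force': 0.0, 'grip_width': 92.07793908276751} 18.8
```

View pics/scene0.png

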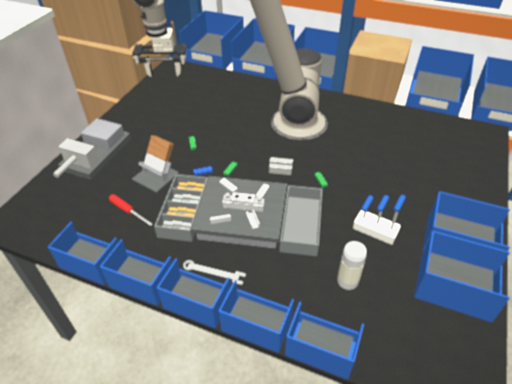

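View pics/top0.png

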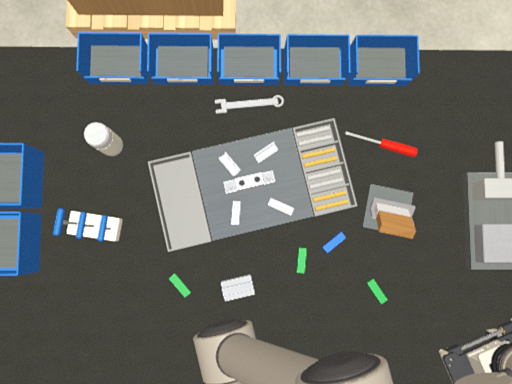

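The top view shows the empty tray at left (180,200), the plate in the middle (250,185), the parts box at right (325,168) and the stand with scraper at (390,215). The white off-cuts are at (230,163), (266,152), (236,212) and (281,207). The look-alikes are green at (180,285), (301,260) and (377,291), and blue at (334,242). A light ribbed block sits at (238,288), off the plate. Next is a close crop.

```bash
cat > h.py <<'E'
import numpy as np, cv2
from plant import bot
def ray(n,uv,z,c=None):
    c=c or bot.camera_model(n); K,R,t=[np.array(c[k],float) for k in("camera_matrix","R","t")]
    o=-R.T@t; uv=np.atleast_2d(np.array(uv,float))
    d=np.c_[uv,np.ones(len(uv))]@np.linalg.inv(K).T@R
    return o+d*((z-o[2])/d[:,2])[:,None]
def proj(n,X,c=None):
    c=c or bot.camera_model(n); p=(np.atleast_2d(X)@np.array(c["R"]).T+c["t"])@np.array(c["camera_matrix"]).T
    return p[:,:2]/p[:,2:]
E
python3 - <<'E'
from h import *
im=cv2.imread("pics/top0.png")
cv2.imwrite("pics/crop1.png",cv2.resize(im[110:260,145:425],None,fx=2.85,fy=2.85,interpolation=cv2.INTER_CUBIC))
g=im.max(2)
# offcuts: bright blobs inside plate region
m=((g>185)&(im.max(2).astype(int)-im.min(2)<40)).astype('uint8')*255
poly=np.array([[192,151],[294,129],[315,218],[212,240]]);k=np.zeros_like(m);cv2.fillPoly(k,[poly],255)
cs,_=cv2.findContours(m&k,0,2)
for c in cs:
    if cv2.contourArea(c)>40:
        W=ray("top",c[:,0,:],72)[:,:2].astype(np.float32); r=cv2.minAreaRect(W); print(r, cv2.minAreaRect(c)[0])
# plate+boxes outline
print("plate",ray("top",poly,62).round(0).tolist())
print("tray",ray("top",[[149,161],[192,151],[212,241],[168,250]],54).round(0).tolist())
print("box",ray("top",[[294,129],[336,119],[356,207],[315,218]],54).round(0).tolist())
E
```

```text
((496.8986511230469, 34.34819030761719), (21.610319137573242, 60.564144134521484), 85.75428771972656) (235.5764617919922, 212.505859375)
((513.2272338867188, -80.849853515625), (67.07115173339844, 22.025035858154297), 66.03717041015625) (280.4175720214844, 206.18556213378906)
((578.1199951171875, 0.3706512451171875), (34.23786163330078, 132.68765258789062), 13.501949310302734) (248.82850646972656, 181.05377197265625)
((622.5711059570312, 51.0853271484375), (62.643131256103516, 26.992799758911133), 40.136932373046875) (229.277587890625, 163.91896057128906)
((654.6802978515625, -42.93419647216797), (26.839963912963867, 65.42115020751953), 34.04016876220703) (265.5384521484375, 151.80770874023438)
plate [[658.0, 149.0, 62.0], [717.0, -118.0, 62.0], [483.0, -171.0, 62.0], [427.0, 95.0, 62.0]]
tray [[632.0, 262.0, 54.0], [659.0, 150.0, 54.0], [424.0, 95.0, 54.0], [401.0, 208.0, 54.0]]
box [[719.0, -119.0, 54.0], [747.0, -231.0, 54.0], [512.0, -280.0, 54.0], [484.0, -172.0, 54.0]]
```

View pics/crop1.png

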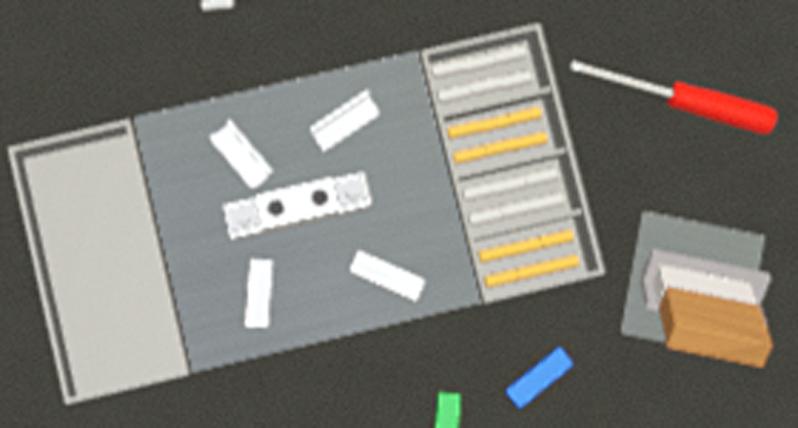

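The crop confirms the white off-cuts on the plate and the brown scraper leaning toward the robot at (715,325). The blue (540,377) and green (448,410) pieces are decoys off the plate. Next I measure the stand and workpiece.

Run:
```python
from h import *
f=lambda p:np.array(p,float)/2.85+[145-.0,110]
c=bot.camera_model("top"); print("cam",-np.array(c["R"]).T@c["t"])
F=ray("top",f([[647,212],[765,236],[622,335]]),10)[:,:2]; print("foot",F.round(1).tolist(),(F[1]+F[2])/2)
d=F[0]-F[1];print("yaw of stand y edge",np.arctan2(d[1],d[0])-np.pi/2, np.linalg.norm(d)); d=F[0]-F[2];print("yaw x edge",np.arctan2(d[1],d[0]),np.linalg.norm(d))
W=ray("top",f([[222,203],[364,171],[372,206],[231,239]]),108)[:,:2];print("wp",W.round(1).tolist(),W.mean(0))
im=cv2.imread("pics/top0.png");hsv=cv2.cvtColor(im,cv2.COLOR_BGR2HSV)
for n in("top","scene"):
    im=cv2.imread(f"pics/{n}0.png");hsv=cv2.cvtColor(im,cv2.COLOR_BGR2HSV)
    m=cv2.inRange(hsv,(5,80,60),(20,255,255)); 
    k=np.zeros_like(m); 
    if n=="top":k[200:245,365:425]=255
    else:k[130:180,138:180]=255
    cs,_=cv2.findContours(m&k,0,2);c=max(cs,key=cv2.contourArea);print(n,cv2.contourArea(c),cv2.approxPolyDP(c,2,True)[:,0].tolist())
# predicted wood corners for stand yaw/pos guess
o=(F[1]+F[2])/2
for yaw in(-.2,-.21):
    ex=np.array([np.cos(yaw),np.sin(yaw),0]);ey=np.array([-ex[1],ex[0],0]);ez=np.array([0,0,1])
    a=-ex*np.sin(.61)+ez*np.cos(.61);b=ex*np.cos(.61)+ez*np.sin(.61);s=np.r_[o,48]
    P=[s+a*zz+b*xx+ey*yy for zz in(40,106) for xx in(-13,13) for yy in(-43,43)]
    for n in("top","scene"):print(n,proj(n,P).round(0).tolist())
```

```text
cam [ 436.77236273   12.62622585 1299.88488016]
foot [[576.9, -335.5], [554.0, -448.3], [459.6, -309.1]] [ 506.83872107 -378.70205793]
yaw of stand y edge -0.1996464921557939 115.01125530756649
yaw x edge -0.2214316314478269 120.15091227475268
wp [[573.3, 65.7], [602.0, -59.2], [571.0, -66.1], [541.6, 57.7]] [ 5.71995097e+02 -4.88328411e-01]
top 750.0 [[379, 211], [379, 232], [413, 238], [416, 230], [410, 217]]
scene 449.0 [[151, 135], [146, 151], [168, 160], [173, 144]]
top [[410.0, 225.0], [377.0, 218.0], [413.0, 217.0], [380.0, 210.0], [415.0, 240.0], [381.0, 233.0], [419.0, 231.0], [384.0, 224.0]]
scene [[150.0, 152.0], [168.0, 160.0], [145.0, 152.0], [163.0, 160.0], [155.0, 134.0], [173.0, 143.0], [150.0, 134.0], [168.0, 143.0]]
top [[410.0, 225.0], [377.0, 218.0], [413.0, 217.0], [380.0, 210.0], [415.0, 240.0], [380.0, 232.0], [418.0, 231.0], [384.0, 224.0]]
scene [[150.0, 152.0], [168.0, 160.0], [145.0, 152.0], [163.0, 161.0], [155.0, 134.0], [173.0, 143.0], [150.0, 134.0], [168.0, 143.0]]
```

Request:
carry_out:
  plan:
    - {"tx": 18.4, "ty": 10.7, "rz": 0.138}
    - {"tx": 18.4, "ty": 10.7, "rz": 0.138}
    - {"tx": 18.4, "ty": 10.7, "rz": 0.138}
    - {"tx": 18.4, "ty": 10.7, "rz": 0.138}
    - {"tx": 18.4, "ty": 10.7, "rz": 0.138}
    - {"tx": 18.4, "ty": 10.7, "rz": 0.138}
    - {"tx": 18.4, "ty": 10.7, "rz": 0.138}
    - {"tx": 18.4, "ty": 10.7, "tz": -11, "rx": -0.0254, "ry": -0.1194}
    - {"tx": 18.4, "ty": 10.7, "tz": -11, "rx": -0.0254, "ry": -0.1194}
    - {"tx": 18.4, "ty": 10.7, "tz": -11, "rx": -0.0254, "ry": -0.1194}
    - {"tx": 18.4, "ty": 10.7, "tz": -11, "rx": -0.0254, "ry": -0.1194}
    - {"tx": 18.4, "ty": 10.7, "tz": -11, "rx": -0.0254, "ry": -0.1194}
  gripper: 0.3

```text
invalid input at $.plan[0]: expected keys tx, ty, tz, rx, ry, rz
```

Request:
carry_out:
  plan:
    - {"tx": 0}
    - {"tx": 0}

```text
invalid input at $.plan[0]: expected keys tx, ty, tz, rx, ry, rz
```

Run:
```python
from h import *
o=bot.get_obs();c=bot.camera_model("wrist");im=bot.capture("wrist")[:,:,::-1].copy()
np.savez("w1.npz",**c);cv2.imwrite("pics/w1raw.png",im)
print(o["tool_pos"],o["tcp_rot"],o["joint_positions"].round(2),o["contact_force"])
s=np.array([508.5,-374.5,48]);yaw=-.21
ex=np.array([np.cos(yaw),np.sin(yaw),0]);ey=np.array([-ex[1],ex[0],0]);ez=np.array([0,0,1])
a=-ex*np.sin(.61)+ez*np.cos(.61);b=ex*np.cos(.61)+ez*np.sin(.61);s-=1.5*b
P=proj("wrist",[s+a*106+b*xx+ey*yy for xx,yy in((-13,-43),(-13,43),(13,43),(13,-43))],c)
print(P.round(0).tolist());cv2.polylines(im,[P.astype(np.int32)],True,(0,0,255),1)
cv2.imwrite("pics/w1.png",im)
```

```text
[ 201.85829615 -484.24561213  226.12992643] [-3.14021191e+00 -2.07431041e-04  3.94795831e-01] [-1.32  0.34  1.52  0.    1.28 -0.15] [-0.99933782 -0.54621283 -0.4686401 ]
[[270.0, -177.0], [150.0, -282.0], [162.0, -360.0], [293.0, -238.0]]
```

View pics/w1.png

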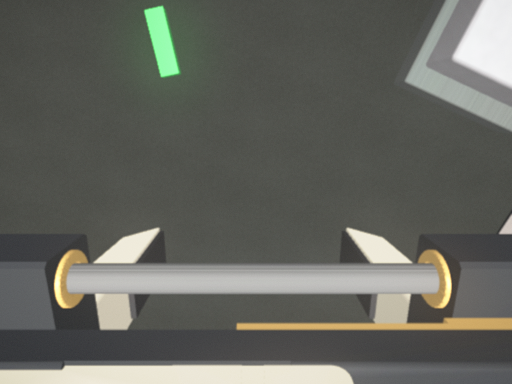

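The move was refused because every row needs all six keys, so the wrist view shows only bare table, a green decoy at (160,40) and the fingers at the bottom. I'm resending the move.

Request:
carry_out:
  plan:
    - {"tx": 18.4, "ty": 10.7, "tz": 0, "rx": 0, "ry": 0, "rz": 0.138}
    - {"tx": 18.4, "ty": 10.7, "tz": 0, "rx": 0, "ry": 0, "rz": 0.138}
    - {"tx": 18.4, "ty": 10.7, "tz": 0, "rx": 0, "ry": 0, "rz": 0.138}
    - {"tx": 18.4, "ty": 10.7, "tz": 0, "rx": 0, "ry": 0, "rz": 0.138}
    - {"tx": 18.4, "ty": 10.7, "tz": 0, "rx": 0, "ry": 0, "rz": 0.138}
    - {"tx": 18.4, "ty": 10.7, "tz": 0, "rx": 0, "ry": 0, "rz": 0.138}
    - {"tx": 18.4, "ty": 10.7, "tz": 0, "rx": 0, "ry": 0, "rz": 0.138}
    - {"tx": 18.4, "ty": 10.7, "tz": -11, "rx": -0.0254, "ry": -0.1194, "rz": 0}
    - {"tx": 18.4, "ty": 10.7, "tz": -11, "rx": -0.0254, "ry": -0.1194, "rz": 0}
    - {"tx": 18.4, "ty": 10.7, "tz": -11, "rx": -0.0254, "ry": -0.1194, "rz": 0}
    - {"tx": 18.4, "ty": 10.7, "tz": -11, "rx": -0.0254, "ry": -0.1194, "rz": 0}
    - {"tx": 18.4, "ty": 10.7, "tz": -11, "rx": -0.0254, "ry": -0.1194, "rz": 0}
  gripper: 0.3

```text
time: 1.35
tool_pos: [420.3, -356.7, 173.5]
tcp_rot: [2.549, -0.002, 1.364]
contact_force: [0.8, 0.2, -0.4]
grip_width: 64.5
finger_force: 0.0
```

Request:
carry_out:
  plan:
    - {"tx": 0, "ty": 0, "tz": 0, "rx": 0, "ry": 0, "rz": 0}
    - {"tx": 0, "ty": 0, "tz": 0, "rx": 0, "ry": 0, "rz": 0}

```text
time: 1.55
tool_pos: [420.0, -357.7, 173.9]
tcp_rot: [2.555, -0.003, 1.365]
contact_force: [-0.2, -0.3, -0.1]
grip_width: 64.1
finger_force: 0.0
```

```bash
cat > look.py <<'E'
import sys
from h import *
tag=sys.argv[1]; s=np.array([float(v) for v in sys.argv[2:5]]);yaw=float(sys.argv[5])
o=bot.get_obs();c=bot.camera_model("wrist");im=bot.capture("wrist")[:,:,::-1].copy()
np.savez(f"{tag}.npz",**c);cv2.imwrite(f"pics/{tag}raw.png",im)
print(o["time"],o["tool_pos"],o["tcp_rot"],o["joint_positions"].round(2),o["contact_force"].round(1),o["grip_width"])
ex=np.array([np.cos(yaw),np.sin(yaw),0]);ey=np.array([-ex[1],ex[0],0]);ez=np.array([0,0,1])
a=-ex*np.sin(.61)+ez*np.cos(.61);b=ex*np.cos(.61)+ez*np.sin(.61);s=s-1.5*b
P=proj("wrist",[s+a*106+b*xx+ey*yy for xx,yy in((-13,-43),(-13,43),(13,43),(13,-43))],c)
print(P.round(0).tolist());cv2.polylines(im,[P.astype(np.int32)],True,(0,0,255),1)
cv2.imwrite(f"pics/{tag}.png",im)
E
python3 look.py w2 508.5 -374.5 48 -.21
```

```text
1.55 [ 419.96705121 -357.7474351   173.91924833] [ 2.55541915 -0.00337567  1.36467318] [-1.11  0.26  1.98  0.78  0.67 -1.47] [-0.2 -0.3 -0.1] 64.07419270647218
[[235.0, 271.0], [234.0, 149.0], [275.0, 149.0], [272.0, 272.0]]
```

View pics/w2.png

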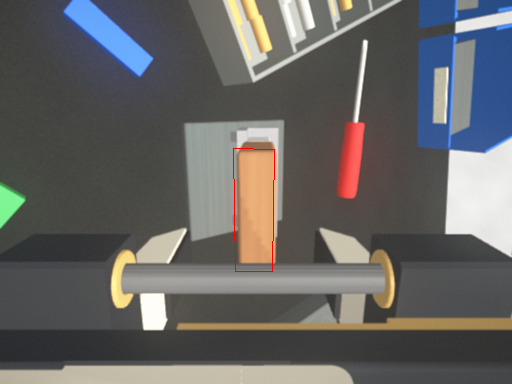

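The wrist view shows the wooden grip's top face at about u 238–274, v 150 downward. That is within 2–3 px of the prediction (red box), so I'm descending along the axis.

Request:
carry_out:
  plan:
    - {"tx": 6.9, "ty": -1.2, "tz": -9.7, "rx": -0.0024, "ry": -0.011, "rz": 0}
    - {"tx": 6.9, "ty": -1.2, "tz": -9.7, "rx": -0.0024, "ry": -0.011, "rz": 0}
    - {"tx": 6.9, "ty": -1.2, "tz": -9.7, "rx": 0, "ry": 0, "rz": 0}
    - {"tx": 6.9, "ty": -1.2, "tz": -9.7, "rx": 0, "ry": 0, "rz": 0}
    - {"tx": 6.9, "ty": -1.2, "tz": -9.7, "rx": 0, "ry": 0, "rz": 0}
    - {"tx": 6.9, "ty": -1.2, "tz": -9.7, "rx": 0, "ry": 0, "rz": 0}
    - {"tx": 6.9, "ty": -1.2, "tz": -9.7, "rx": 0, "ry": 0, "rz": 0}
    - {"tx": 6.9, "ty": -1.2, "tz": -9.7, "rx": 0, "ry": 0, "rz": 0}
    - {"tx": 0, "ty": 0, "tz": 0, "rx": 0, "ry": 0, "rz": 0}
    - {"tx": 0, "ty": 0, "tz": 0, "rx": 0, "ry": 0, "rz": 0}

```text
time: 2.6
tool_pos: [475.9, -366.8, 96.1]
tcp_rot: [2.53, -0.003, 1.366]
contact_force: [0.4, -1.5, -0.1]
grip_width: 64.0
finger_force: 0.0
```

```bash
python3 look.py w3 508.5 -374.5 48 -.21
python3 - <<'E'
from h import *
from scipy.spatial.transform import Rotation as R
o=bot.get_obs();M=R.from_euler("xyz",o["tcp_rot"]).as_matrix();print(M.round(3).tolist())
yaw=-.21;ex=np.array([np.cos(yaw),np.sin(yaw),0]);ey=np.array([-ex[1],ex[0],0]);ez=np.array([0,0,1])
a=-ex*np.sin(.61)+ez*np.cos(.61);b=ex*np.cos(.61)+ez*np.sin(.61)
d=o["tool_pos"]-[508.5,-374.5,48];print("in scraper frame x,y,z",d@b,d@ey,d@a, "rot err",R.from_matrix(np.c_[ey,b,-a]@M.T).as_rotvec())
E
```

```text
2.6 [ 475.890291   -366.80749089   96.05020566] [ 2.53042212 -0.00329944  1.36573317] [-1.01  0.46  1.97  1.06  0.5  -1.71] [ 0.4 -1.5 -0.1] 64.03416170588638
[[217.0, 387.0], [211.0, 190.0], [284.0, 190.0], [279.0, 388.0]]
[[0.204, 0.801, 0.563], [0.979, -0.168, -0.115], [0.003, 0.574, -0.819]]
in scraper frame x,y,z 0.24540928348355717 0.5426878056299483 58.934426577443 rot err [-0.00238681  0.00218825 -0.00470011]
```

View pics/w3.png

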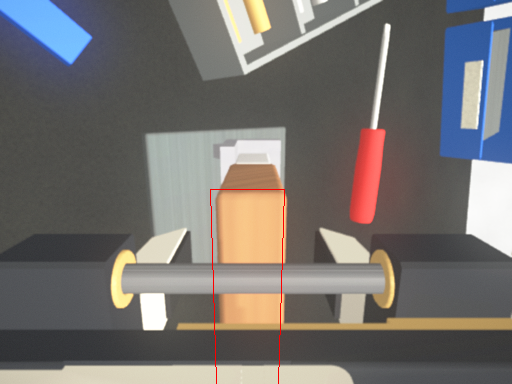

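The grip's top face sits between the fingers at u 218–284, with its +y edge at v 190 as predicted. The lateral error is about 1 mm, so I'm closing.

Request:
carry_out:
  plan:
    - {"tx": 0, "ty": 0, "tz": 0, "rx": 0, "ry": 0, "rz": 0}
    - {"tx": 0, "ty": 0, "tz": 0, "rx": 0, "ry": 0, "rz": 0}
    - {"tx": 0, "ty": 0, "tz": 0, "rx": 0, "ry": 0, "rz": 0}
    - {"tx": 0, "ty": 0, "tz": 0, "rx": 0, "ry": 0, "rz": 0}
    - {"tx": 0, "ty": 0, "tz": 0, "rx": 0, "ry": 0, "rz": 0}
    - {"tx": 0, "ty": 0, "tz": 0, "rx": 0, "ry": 0, "rz": 0}
  gripper: 1

```text
time: 3.25
tool_pos: [475.7, -367.0, 96.5]
tcp_rot: [2.53, -0.003, 1.365]
contact_force: [-0.1, 0.9, 0.6]
grip_width: 25.9
finger_force: 30.0
```

Gripped: width 25.9 mm at 30 N. Now I lift along the scraper axis and stand the scraper upright.

Request:
carry_out:
  plan:
    - {"tx": -4.2, "ty": 0.9, "tz": 6.2, "rx": 0, "ry": 0, "rz": 0}
    - {"tx": -8.4, "ty": 1.8, "tz": 12.3, "rx": 0, "ry": 0, "rz": 0}
    - {"tx": -8.4, "ty": 1.8, "tz": 12.3, "rx": 0, "ry": 0, "rz": 0}
    - {"tx": -8.4, "ty": 1.8, "tz": 12.3, "rx": 0, "ry": 0, "rz": 0}
    - {"tx": -8.4, "ty": 1.8, "tz": 12.3, "rx": 0, "ry": 0, "rz": 0}
    - {"tx": -8.4, "ty": 1.8, "tz": 12.3, "rx": 0, "ry": 0, "rz": 0}
    - {"tx": 0, "ty": 0, "tz": 4, "rx": 0.0254, "ry": 0.1194, "rz": 0}
    - {"tx": 0, "ty": 0, "tz": 4, "rx": 0.0254, "ry": 0.1194, "rz": 0}
    - {"tx": 0, "ty": 0, "tz": 4, "rx": 0.0254, "ry": 0.1194, "rz": 0}
    - {"tx": 0, "ty": 0, "tz": 4, "rx": 0.0254, "ry": 0.1194, "rz": 0}
    - {"tx": 0, "ty": 0, "tz": 4, "rx": 0.0254, "ry": 0.1194, "rz": 0}
    - {"tx": 0, "ty": 0, "tz": 0, "rx": 0, "ry": 0, "rz": 0}

```text
time: 4.45
tool_pos: [432.9, -355.2, 182.2]
tcp_rot: [3.082, -0.013, 1.369]
contact_force: [1.6, -0.1, -2.4]
grip_width: 25.9
finger_force: 30.0
```

Request:
carry_out:
  plan:
    - {"tx": 9.1, "ty": 19.6, "tz": 0, "rx": 0.006, "ry": 0.029, "rz": 0}
    - {"tx": 9.1, "ty": 19.6, "tz": 0, "rx": 0.006, "ry": 0.029, "rz": 0}
    - {"tx": 9.1, "ty": 19.6, "tz": 0, "rx": 0, "ry": 0, "rz": -0.128}
    - {"tx": 9.1, "ty": 19.6, "tz": 0, "rx": 0, "ry": 0, "rz": -0.128}
    - {"tx": 9.1, "ty": 19.6, "tz": 0, "rx": 0, "ry": 0, "rz": -0.128}
    - {"tx": 9.1, "ty": 19.6, "tz": 0, "rx": 0, "ry": 0, "rz": -0.128}
    - {"tx": 9.1, "ty": 19.6, "tz": 0, "rx": 0, "ry": 0, "rz": -0.128}
    - {"tx": 9.1, "ty": 19.6, "tz": 0, "rx": 0, "ry": 0, "rz": -0.128}
    - {"tx": 9.1, "ty": 19.6, "tz": 0, "rx": 0, "ry": 0, "rz": -0.128}
    - {"tx": 9.1, "ty": 19.6, "tz": 0, "rx": 0, "ry": 0, "rz": -0.128}
    - {"tx": 9.1, "ty": 19.6, "tz": 0, "rx": 0, "ry": 0, "rz": -0.125}
    - {"tx": 0, "ty": 0, "tz": 0, "rx": 0, "ry": 0, "rz": 0}

```text
time: 5.65
tool_pos: [530.8, -136.9, 181.0]
tcp_rot: [-3.14, -0.017, 0.216]
contact_force: [0.2, 0.2, -2.6]
grip_width: 26.2
finger_force: 30.0
```

```bash
cat > st.py <<'E'
from h import *
from scipy.spatial.transform import Rotation as R
o=bot.get_obs();M=R.from_euler("xyz",o["tcp_rot"]).as_matrix()
print(o["time"],"pos",o["tool_pos"].round(1),"rpy",o["tcp_rot"].round(4),"F",o["contact_force"].round(1),"q",o["joint_positions"].round(2))
y=.22;T=np.array([[np.sin(y+np.pi/2),0,0]]) # target: x=(cos y,sin y,0), z down
G=R.from_euler("xyz",[np.pi,0,y]).as_matrix();print("rot to sweep",R.from_matrix(G@M.T).as_rotvec().round(4))
ex=np.array([np.cos(y),np.sin(y)]);ey=np.array([-ex[1],ex[0]]);d=o["tool_pos"][:2]-[572,-10.5];print("plate xl,yl",d@ex,d@ey)
E
python3 st.py
python3 - <<'E'
from h import *
im=bot.capture("top")[:,:,::-1];cv2.imwrite("pics/t2.png",cv2.resize(im[110:260,145:425],None,fx=2.85,fy=2.85,interpolation=cv2.INTER_CUBIC))
E
```

```text
5.65 pos [ 530.8 -136.9  181. ] rpy [-3.14   -0.0167  0.2161] F [ 0.2  0.2 -2.6] q [-0.4   0.42  1.54  0.01  1.17  0.95]
rot to sweep [-0.0052  0.016   0.0038]
plate xl,yl -67.77887041241782 -114.37293019875884
```

Request:
carry_out:
  plan:
    - {"tx": 1, "ty": -1, "tz": -9, "rx": -0.0026, "ry": 0.008, "rz": 0.0019}
    - {"tx": 1, "ty": -1, "tz": -9, "rx": -0.0026, "ry": 0.008, "rz": 0.0019}
    - {"tx": 0, "ty": 0, "tz": -9, "rx": 0, "ry": 0, "rz": 0}
    - {"tx": 0, "ty": 0, "tz": -9, "rx": 0, "ry": 0, "rz": 0}
    - {"tx": 0, "ty": 0, "tz": -9, "rx": 0, "ry": 0, "rz": 0}
    - {"tx": 0, "ty": 0, "tz": -6, "rx": 0, "ry": 0, "rz": 0}
    - {"tx": 0, "ty": 0, "tz": -3, "rx": 0, "ry": 0, "rz": 0}
    - {"tx": 0, "ty": 0, "tz": 0, "rx": 0, "ry": 0, "rz": 0}
    - {"tx": 0, "ty": 0, "tz": 0, "rx": 0, "ry": 0, "rz": 0}

```text
time: 6.6
tool_pos: [533.5, -141.1, 127.9]
tcp_rot: [3.139, 0.001, 0.221]
contact_force: [-0.4, -0.2, -2.3]
grip_width: 25.7
finger_force: 30.0
```

```bash
python3 st.py
python3 - <<'E'
from h import *
im=bot.capture("scene")[:,:,::-1];im2=bot.capture("top")[:,:,::-1]
a=cv2.resize(im[160:260,150:330],(800,444),interpolation=cv2.INTER_CUBIC)
cv2.imwrite("pics/s3.png",a)
E
```

```text
6.6 pos [ 533.5 -141.1  127.9] rpy [3.1393e+00 1.0000e-03 2.2080e-01] F [-0.4 -0.2 -2.3] q [-0.4   0.49  1.59 -0.    1.07  0.96]
rot to sweep [ 0.0024 -0.0004 -0.0008]
plate xl,yl -66.0406179953462 -119.05073046674318
```

View pics/s3.png

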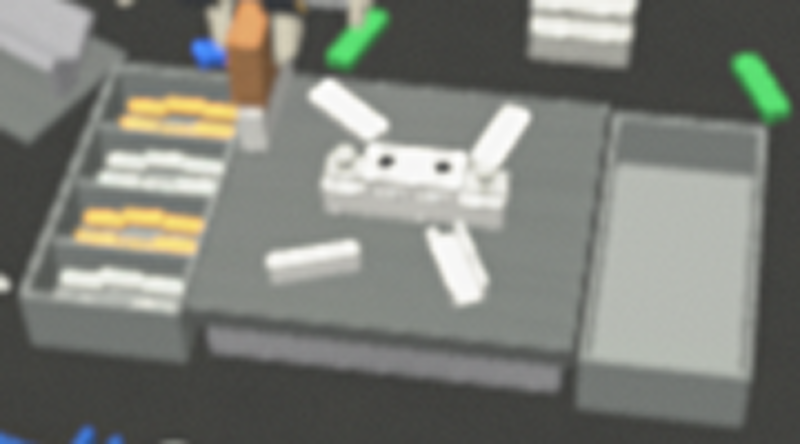

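The blade (crop 252,140) stands at the box end of the near lane, with all four off-cuts in place. I'm feeling for the plate gently.

Request:
carry_out:
  plan:
    - {"tx": -0.5, "ty": 2, "tz": -2, "rx": 0.0024, "ry": 0, "rz": 0}
    - {"tx": -0.5, "ty": 2, "tz": -1, "rx": 0, "ry": 0, "rz": 0}
    - {"tx": 0, "ty": 0, "tz": -0.5, "rx": 0, "ry": 0, "rz": 0}
    - {"tx": 0, "ty": 0, "tz": -0.5, "rx": 0, "ry": 0, "rz": 0}
    - {"tx": 0, "ty": 0, "tz": 0, "rx": 0, "ry": 0, "rz": 0}
    - {"tx": 0, "ty": 0, "tz": 0, "rx": 0, "ry": 0, "rz": 0}

```text
time: 7.3
tool_pos: [532.4, -137.1, 123.6]
tcp_rot: [-3.141, 0.001, 0.221]
contact_force: [-0.5, -1.4, -2.5]
grip_width: 25.9
finger_force: 30.0
```

Request:
carry_out:
  plan:
    - {"tx": 0, "ty": 0, "tz": -0.5, "rx": 0, "ry": 0, "rz": 0}
    - {"tx": 0, "ty": 0, "tz": -0.5, "rx": 0, "ry": 0, "rz": 0}
    - {"tx": 0, "ty": 0, "tz": 0, "rx": 0, "ry": 0, "rz": 0}

```text
time: 7.6
tool_pos: [532.2, -137.1, 122.5]
tcp_rot: [-3.141, 0.001, 0.221]
contact_force: [0.5, -0.5, -2.9]
grip_width: 26.2
finger_force: 30.0
```

Request:
carry_out:
  plan:
    - {"tx": 0, "ty": 0, "tz": -0.5, "rx": 0, "ry": 0, "rz": 0}
    - {"tx": 0, "ty": 0, "tz": -0.5, "rx": 0, "ry": 0, "rz": 0}
    - {"tx": 0, "ty": 0, "tz": 0, "rx": 0, "ry": 0, "rz": 0}

```text
time: 7.9
tool_pos: [532.3, -137.1, 122.2]
tcp_rot: [-3.142, 0.001, 0.221]
contact_force: [-2.9, 1.0, 5.0]
grip_width: 25.9
finger_force: 30.0
```

Contact shows at TCP z≈122.3 (about 7 N). I'm raising 1.5 mm and sweeping the near lane.

Request:
carry_out:
  plan:
    - {"tx": 0, "ty": 0, "tz": 1.6, "rx": 0, "ry": 0, "rz": 0}
    - {"tx": -1.1, "ty": 4.9, "tz": 0, "rx": 0, "ry": 0, "rz": 0}
    - {"tx": -2.2, "ty": 9.8, "tz": 0, "rx": 0, "ry": 0, "rz": 0}
    - {"tx": -2.2, "ty": 9.8, "tz": 0, "rx": 0, "ry": 0, "rz": 0}
    - {"tx": -2.2, "ty": 9.8, "tz": 0, "rx": 0, "ry": 0, "rz": 0}
    - {"tx": -2.2, "ty": 9.8, "tz": 0, "rx": 0, "ry": 0, "rz": 0}
    - {"tx": -2.2, "ty": 9.8, "tz": 0, "rx": 0, "ry": 0, "rz": 0}
    - {"tx": -2.2, "ty": 9.8, "tz": 0, "rx": 0, "ry": 0, "rz": 0}
    - {"tx": -2.2, "ty": 9.8, "tz": 0, "rx": 0, "ry": 0, "rz": 0}

```text
time: 8.8
tool_pos: [515.6, -62.6, 123.3]
tcp_rot: [-3.141, 0.001, 0.221]
contact_force: [0.2, 0.3, -2.1]
grip_width: 26.1
finger_force: 30.0
```

```bash
python3 st.py
python3 - <<'E'
from h import *
im=bot.capture("scene")[:,:,::-1]
cv2.imwrite("pics/s4.png",cv2.resize(im[160:260,150:330],(800,444),interpolation=cv2.INTER_CUBIC))
E
```

```text
8.8 pos [515.6 -62.6 123.3] rpy [-3.1412e+00  9.0000e-04  2.2090e-01] F [ 0.2  0.3 -2.1] q [-0.27  0.44  1.68 -0.    1.02  1.08]
rot to sweep [-0.0001 -0.001  -0.0009]
plate xl,yl -66.42661925818445 -38.5752952088558
```

View pics/s4.png

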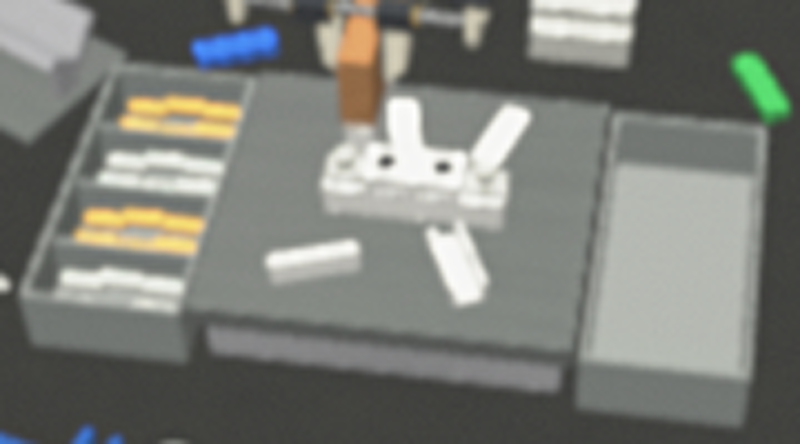

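The first off-cut (400,130) has turned flat along the blade and sits clear of the workpiece. I'm continuing the sweep.

Request:
carry_out:
  plan:
    - {"tx": -2.2, "ty": 9.8, "tz": 0, "rx": 0, "ry": 0, "rz": 0}
    - {"tx": -2.2, "ty": 9.8, "tz": 0, "rx": 0, "ry": 0, "rz": 0}
    - {"tx": -2.2, "ty": 9.8, "tz": 0, "rx": 0, "ry": 0, "rz": 0}
    - {"tx": -2.2, "ty": 9.8, "tz": 0, "rx": 0, "ry": 0, "rz": 0}
    - {"tx": -2.2, "ty": 9.8, "tz": 0, "rx": 0, "ry": 0, "rz": 0}
    - {"tx": -2.2, "ty": 9.8, "tz": 0, "rx": 0, "ry": 0, "rz": 0}
    - {"tx": -2.2, "ty": 9.8, "tz": 0, "rx": 0, "ry": 0, "rz": 0}
    - {"tx": -2.2, "ty": 9.8, "tz": 0, "rx": 0, "ry": 0, "rz": 0}
    - {"tx": -2.2, "ty": 9.8, "tz": 0, "rx": 0, "ry": 0, "rz": 0}
    - {"tx": -2.2, "ty": 9.8, "tz": 0, "rx": 0, "ry": 0, "rz": 0}

```text
time: 9.85
tool_pos: [493.6, 35.2, 123.3]
tcp_rot: [-3.141, 0.001, 0.221]
contact_force: [1.0, -1.2, -1.1]
grip_width: 25.7
finger_force: 30.0
```

Request:
carry_out:
  plan:
    - {"tx": -2.2, "ty": 9.8, "tz": 0, "rx": 0, "ry": 0, "rz": 0}
    - {"tx": -2.2, "ty": 9.8, "tz": 0, "rx": 0, "ry": 0, "rz": 0}
    - {"tx": -2.2, "ty": 9.8, "tz": 0, "rx": 0, "ry": 0, "rz": 0}
    - {"tx": -2.2, "ty": 9.8, "tz": 0, "rx": 0, "ry": 0, "rz": 0}
    - {"tx": -2.2, "ty": 9.8, "tz": 0, "rx": 0, "ry": 0, "rz": 0}
    - {"tx": -2.2, "ty": 9.8, "tz": 0, "rx": 0, "ry": 0, "rz": 0}
    - {"tx": -2.2, "ty": 9.8, "tz": 0, "rx": 0, "ry": 0, "rz": 0}
    - {"tx": -2.2, "ty": 9.8, "tz": 0, "rx": 0, "ry": 0, "rz": 0}
    - {"tx": -2.2, "ty": 9.8, "tz": 0, "rx": 0, "ry": 0, "rz": 0}
    - {"tx": -2.2, "ty": 9.8, "tz": 0, "rx": 0, "ry": 0, "rz": 0}
    - {"tx": 0, "ty": 0, "tz": 0, "rx": 0, "ry": 0, "rz": 0}
    - {"tx": 0, "ty": 0, "tz": 0, "rx": 0, "ry": 0, "rz": 0}

```text
time: 11.05
tool_pos: [471.8, 132.6, 123.2]
tcp_rot: [-3.141, 0.001, 0.221]
contact_force: [-1.2, -0.1, -2.1]
grip_width: 25.8
finger_force: 30.0
```

```bash
python3 st.py
python3 - <<'E'
from h import *
im=bot.capture("scene")[:,:,::-1]
cv2.imwrite("pics/s5.png",cv2.resize(im[160:260,150:330],(800,444),interpolation=cv2.INTER_CUBIC))
E
```

```text
11.05 pos [471.8 132.6 123.2] rpy [-3.1414e+00  9.0000e-04  2.2140e-01] F [-1.2 -0.1 -2.1] q [0.12 0.39 1.76 0.   0.98 1.47]
rot to sweep [-0.     -0.0009 -0.0014]
plate xl,yl -66.57148607801378 161.54524950508335
```

View pics/s5.png

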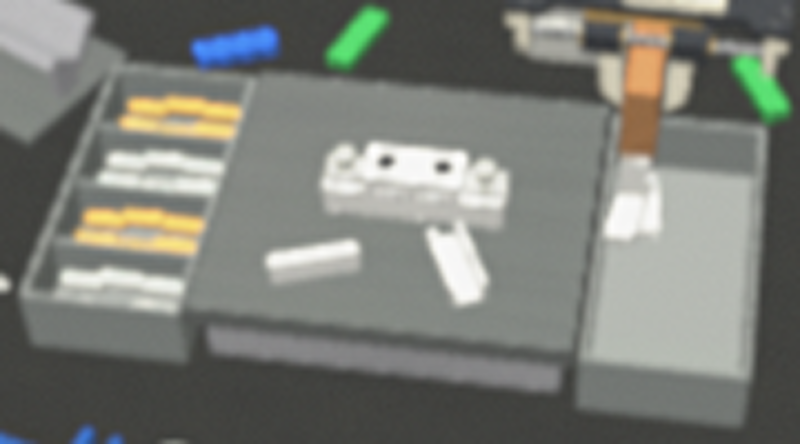

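Both near-lane off-cuts are in the tray (625–655,205). I'm lifting over the part to the far lane's start.

Request:
carry_out:
  plan:
    - {"tx": 0, "ty": 0, "tz": 15, "rx": 0, "ry": 0, "rz": 0}
    - {"tx": 0, "ty": 0, "tz": 21, "rx": 0, "ry": 0, "rz": 0}
    - {"tx": 0, "ty": 0, "tz": 21, "rx": 0, "ry": 0, "rz": 0}
    - {"tx": 22, "ty": -26.7, "tz": 0, "rx": 0, "ry": 0, "rz": 0}
    - {"tx": 22, "ty": -26.7, "tz": 0, "rx": 0, "ry": 0, "rz": 0}
    - {"tx": 22, "ty": -26.7, "tz": 0, "rx": 0, "ry": 0, "rz": 0}
    - {"tx": 22, "ty": -26.7, "tz": 0, "rx": 0, "ry": 0, "rz": 0}
    - {"tx": 22, "ty": -26.7, "tz": 0, "rx": 0, "ry": 0, "rz": 0}
    - {"tx": 22, "ty": -26.7, "tz": 0, "rx": 0, "ry": 0, "rz": 0}
    - {"tx": 22, "ty": -26.7, "tz": 0, "rx": 0, "ry": 0, "rz": 0}
    - {"tx": 22, "ty": -26.7, "tz": 0, "rx": 0, "ry": 0, "rz": 0}
    - {"tx": 16.3, "ty": -26.7, "tz": 0, "rx": 0, "ry": 0, "rz": 0}

```text
time: 12.3
tool_pos: [664.9, -109.8, 179.7]
tcp_rot: [-3.141, 0.001, 0.22]
contact_force: [0.5, -0.1, -2.2]
grip_width: 25.7
finger_force: 30.0
```

Request:
carry_out:
  plan:
    - {"tx": 0, "ty": 0, "tz": 0, "rx": 0, "ry": 0, "rz": 0}
    - {"tx": 0, "ty": 0, "tz": 0, "rx": 0, "ry": 0, "rz": 0}

```text
time: 12.5
tool_pos: [663.7, -108.9, 179.2]
tcp_rot: [-3.14, 0.002, 0.219]
contact_force: [-0.6, 0.6, -2.1]
grip_width: 25.8
finger_force: 30.0
```

```bash
python3 st.py
```

```text
12.5 pos [ 663.7 -108.9  179.2] rpy [-3.1403e+00  2.4000e-03  2.1870e-01] F [-0.6  0.6 -2.1] q [-0.28  0.65  1.13  0.    1.36  1.08]
rot to sweep [-0.0008 -0.0026  0.0013]
plate xl,yl 68.00626793699445 -116.07348793287633
```

Request:
carry_out:
  plan:
    - {"tx": 0, "ty": 0, "tz": -10, "rx": 0, "ry": -0.0026, "rz": 0}
    - {"tx": 0, "ty": 0, "tz": -12, "rx": 0, "ry": 0, "rz": 0}
    - {"tx": 0, "ty": 0, "tz": -12, "rx": 0, "ry": 0, "rz": 0}
    - {"tx": 0, "ty": 0, "tz": -10, "rx": 0, "ry": 0, "rz": 0}
    - {"tx": 0.3, "ty": 0, "tz": -6, "rx": 0, "ry": 0, "rz": 0}
    - {"tx": 0.3, "ty": 0, "tz": -3, "rx": 0, "ry": 0, "rz": 0}
    - {"tx": 0, "ty": 0, "tz": -1, "rx": 0, "ry": 0, "rz": 0}
    - {"tx": 0, "ty": 0, "tz": 0, "rx": 0, "ry": 0, "rz": 0}
    - {"tx": 0, "ty": 0, "tz": 0, "rx": 0, "ry": 0, "rz": 0}

```text
time: 13.4
tool_pos: [665.0, -108.0, 126.8]
tcp_rot: [3.141, -0.002, 0.221]
contact_force: [-0.2, -0.5, -2.2]
grip_width: 25.7
finger_force: 30.0
```

Request:
carry_out:
  plan:
    - {"tx": 0, "ty": 0, "tz": -1.5, "rx": 0, "ry": 0, "rz": 0}
    - {"tx": -0.5, "ty": 0, "tz": -1, "rx": 0, "ry": 0, "rz": 0}
    - {"tx": -0.5, "ty": 0, "tz": -0.7, "rx": 0, "ry": 0, "rz": 0}
    - {"tx": 0, "ty": 0, "tz": 0, "rx": 0, "ry": 0, "rz": 0}

```text
time: 13.8
tool_pos: [663.5, -107.8, 122.8]
tcp_rot: [3.142, -0.001, 0.221]
contact_force: [0.2, -0.1, -2.3]
grip_width: 26.1
finger_force: 30.0
```

Request:
carry_out:
  plan:
    - {"tx": -1.1, "ty": 4.9, "tz": 0, "rx": 0, "ry": 0, "rz": 0}
    - {"tx": -2.2, "ty": 9.8, "tz": 0, "rx": 0, "ry": 0, "rz": 0}
    - {"tx": -2.2, "ty": 9.8, "tz": 0, "rx": 0, "ry": 0, "rz": 0}
    - {"tx": -2.2, "ty": 9.8, "tz": 0, "rx": 0, "ry": 0, "rz": 0}
    - {"tx": -2.2, "ty": 9.8, "tz": 0, "rx": 0, "ry": 0, "rz": 0}
    - {"tx": -2.2, "ty": 9.8, "tz": 0, "rx": 0, "ry": 0, "rz": 0}
    - {"tx": -2.2, "ty": 9.8, "tz": 0, "rx": 0, "ry": 0, "rz": 0}
    - {"tx": -2.2, "ty": 9.8, "tz": 0, "rx": 0, "ry": 0, "rz": 0}
    - {"tx": -2.2, "ty": 9.8, "tz": 0, "rx": 0, "ry": 0, "rz": 0}

```text
time: 14.7
tool_pos: [644.8, -23.8, 123.0]
tcp_rot: [3.141, -0.002, 0.221]
contact_force: [1.2, 0.4, -2.8]
grip_width: 25.5
finger_force: 30.0
```

```bash
python3 st.py
python3 - <<'E'
from h import *
im=bot.capture("scene")[:,:,::-1]
cv2.imwrite("pics/s6.png",cv2.resize(im[160:260,150:330],(800,444),interpolation=cv2.INTER_CUBIC))
E
```

```text
14.7 pos [644.8 -23.8 123. ] rpy [ 3.1413e+00 -1.7000e-03  2.2070e-01] F [ 1.2  0.4 -2.8] q [-0.16  0.65  1.31  0.    1.19  1.19]
rot to sweep [-0.0001  0.0017 -0.0007]
plate xl,yl 68.18040986350258 -28.843093305837577
```

View pics/s6.png

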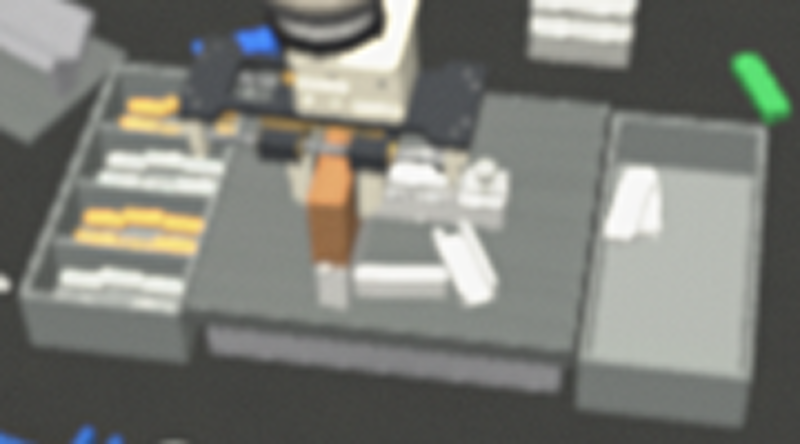

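The far-lane off-cut (400,280) is pushed end-on and is now meeting the second one (465,265). I'm continuing in shorter steps and watching the force.

Request:
carry_out:
  plan:
    - {"tx": -1.75, "ty": 7.8, "tz": 0, "rx": 0, "ry": 0, "rz": 0}
    - {"tx": -1.75, "ty": 7.8, "tz": 0, "rx": 0, "ry": 0, "rz": 0}
    - {"tx": -1.75, "ty": 7.8, "tz": 0, "rx": 0, "ry": 0, "rz": 0}
    - {"tx": -1.75, "ty": 7.8, "tz": 0, "rx": 0, "ry": 0, "rz": 0}
    - {"tx": -1.75, "ty": 7.8, "tz": 0, "rx": 0, "ry": 0, "rz": 0}

```text
time: 15.25
tool_pos: [636.1, 15.0, 123.0]
tcp_rot: [3.141, -0.002, 0.221]
contact_force: [1.2, -0.3, -3.1]
grip_width: 26.0
finger_force: 30.0
```

Request:
carry_out:
  plan:
    - {"tx": -1.75, "ty": 7.8, "tz": 0, "rx": 0, "ry": 0, "rz": 0}
    - {"tx": -1.75, "ty": 7.8, "tz": 0, "rx": 0, "ry": 0, "rz": 0}
    - {"tx": -1.75, "ty": 7.8, "tz": 0, "rx": 0, "ry": 0, "rz": 0}
    - {"tx": -1.75, "ty": 7.8, "tz": 0, "rx": 0, "ry": 0, "rz": 0}
    - {"tx": -1.75, "ty": 7.8, "tz": 0, "rx": 0, "ry": 0, "rz": 0}

```text
time: 15.75
tool_pos: [627.3, 54.1, 123.0]
tcp_rot: [3.141, -0.002, 0.221]
contact_force: [0.8, -1.0, -2.8]
grip_width: 25.9
finger_force: 30.0
```

```bash
python3 st.py
python3 - <<'E'
from h import *
im=bot.capture("scene")[:,:,::-1]
cv2.imwrite("pics/s7.png",cv2.resize(im[160:260,150:330],(800,444),interpolation=cv2.INTER_CUBIC))
E
```

```text
15.75 pos [627.3  54.1 123. ] rpy [ 3.1414e+00 -1.6000e-03  2.2070e-01] F [ 0.8 -1.  -2.8] q [-0.04  0.62  1.36  0.    1.16  1.31]
rot to sweep [-0.0002  0.0016 -0.0007]
plate xl,yl 68.10922617342914 50.95809160383379
```

View pics/s7.png

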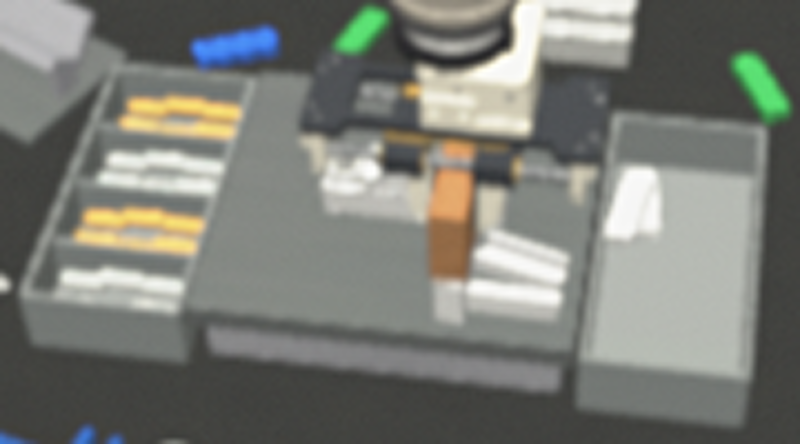

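Both off-cuts, (520,255) and (515,298), lie end-on ahead of the blade with low force. That was my 11th picture, one over the limit of 10, so I'll use numeric checks only from here. I'm finishing the pass.

Request:
carry_out:
  plan:
    - {"tx": -1.75, "ty": 7.8, "tz": 0, "rx": 0, "ry": 0, "rz": 0}
    - {"tx": -2.1, "ty": 9.4, "tz": 0, "rx": 0, "ry": 0, "rz": 0}
    - {"tx": -2.1, "ty": 9.4, "tz": 0, "rx": 0, "ry": 0, "rz": 0}
    - {"tx": -2.1, "ty": 9.4, "tz": 0, "rx": 0, "ry": 0, "rz": 0}
    - {"tx": -2.1, "ty": 9.4, "tz": 0, "rx": 0, "ry": 0, "rz": 0}
    - {"tx": -2.1, "ty": 9.4, "tz": 0, "rx": 0, "ry": 0, "rz": 0}
    - {"tx": -2.1, "ty": 9.4, "tz": 0, "rx": 0, "ry": 0, "rz": 0}
    - {"tx": -2.1, "ty": 9.4, "tz": 0, "rx": 0, "ry": 0, "rz": 0}
    - {"tx": -2.1, "ty": 9.4, "tz": 0, "rx": 0, "ry": 0, "rz": 0}
    - {"tx": -2.1, "ty": 9.4, "tz": 0, "rx": 0, "ry": 0, "rz": 0}
    - {"tx": -2.1, "ty": 9.4, "tz": 0, "rx": 0, "ry": 0, "rz": 0}
    - {"tx": -2.1, "ty": 9.4, "tz": 0, "rx": 0, "ry": 0, "rz": 0}

```text
time: 17.0
tool_pos: [604.2, 165.2, 125.8]
tcp_rot: [3.14, -0.007, 0.221]
contact_force: [-2.7, -2.0, 14.6]
grip_width: 26.0
finger_force: 30.0
```

Request:
carry_out:
  plan:
    - {"tx": 0, "ty": 0, "tz": 0, "rx": 0, "ry": 0, "rz": 0}
    - {"tx": 0, "ty": 0, "tz": 10, "rx": 0, "ry": 0, "rz": 0}
    - {"tx": 0, "ty": 0, "tz": 20, "rx": 0, "ry": 0, "rz": 0}
    - {"tx": 0, "ty": 0, "tz": 27, "rx": 0, "ry": 0, "rz": 0}
    - {"tx": -7, "ty": -40, "tz": 0, "rx": 0, "ry": 0, "rz": 0}
    - {"tx": -14, "ty": -40, "tz": 0, "rx": 0, "ry": 0, "rz": 0}
    - {"tx": -20, "ty": -40, "tz": 0, "rx": 0, "ry": 0, "rz": 0}
    - {"tx": -20, "ty": -40, "tz": 0, "rx": 0, "ry": 0, "rz": 0}
    - {"tx": -20, "ty": -40, "tz": 0, "rx": 0, "ry": 0, "rz": 0}
    - {"tx": -20, "ty": -40, "tz": 0, "rx": 0, "ry": 0, "rz": 0}
    - {"tx": -20, "ty": -40, "tz": 0, "rx": 0, "ry": 0, "rz": 0}
    - {"tx": -20, "ty": -40, "tz": 0, "rx": 0, "ry": 0, "rz": 0}

```text
time: 18.2
tool_pos: [460.6, -156.6, 180.3]
tcp_rot: [3.141, -0.002, 0.221]
contact_force: [1.0, -0.1, -2.6]
grip_width: 25.9
finger_force: 30.0
```

```bash
python3 st.py
python3 - <<'E'
from h import *
im=bot.capture("top")[:,:,::-1].copy();cv2.imwrite("pics/t9.png",im)
g=im.max(2).astype(int);m=((g>215)&(g-im.min(2)<40)).astype('uint8')*255;m[:140]=0;m[255:]=0;m[:,:140]=0;m[:,320:]=0
cs,_=cv2.findContours(m,0,2)
ex=np.array([np.cos(.22),np.sin(.22)]);ey=np.array([-ex[1],ex[0]])
for c in cs:
    if cv2.contourArea(c)>15:
        for z in(15,72):
            W=(ray("top",c[:,0,:],z)[:,:2]-[572,-10.5])@np.c_[ex,ey];r=cv2.minAreaRect(W.astype(np.float32));print(z,[np.round(v,0) for v in r],"yl range",W[:,1].min().round(),W[:,1].max().round())
E
```

```text
18.2 pos [ 460.6 -156.6  180.3] rpy [ 3.1414e+00 -1.8000e-03  2.2060e-01] F [ 1.  -0.1 -2.6] q [-0.49  0.32  1.7   0.    1.12  0.86]
rot to sweep [-0.0002  0.0018 -0.0006]
plate xl,yl -140.55838666171127 -118.24400856799375
15 [array([-181., -125.]), array([32., 24.]), np.float64(77.0)] yl range -141.0 -107.0
72 [array([-179., -117.]), array([31., 23.]), np.float64(77.0)] yl range -132.0 -100.0
15 [array([-60., 167.]), array([33., 82.]), np.float64(84.0)] yl range 147.0 183.0
72 [array([-63., 162.]), array([32., 78.]), np.float64(84.0)] yl range 143.0 177.0
15 [array([ -94., -158.]), array([ 8., 27.]), np.float64(77.0)] yl range -165.0 -152.0
72 [array([ -95., -149.]), array([ 8., 26.]), np.float64(77.0)] yl range -155.0 -143.0
15 [array([ -10., -167.]), array([ 7., 32.]), np.float64(2.0)] yl range -183.0 -151.0
72 [array([ -15., -157.]), array([ 6., 30.]), np.float64(2.0)] yl range -172.0 -142.0
15 [array([ 54., 154.]), array([16., 26.]), np.float64(87.0)] yl range 146.0 163.0
72 [array([ 46., 150.]), array([16., 25.]), np.float64(87.0)] yl range 142.0 158.0
15 [array([15.,  8.]), array([ 35., 136.]), np.float64(1.0)] yl range -60.0 76.0
72 [array([ 8., 10.]), array([ 33., 130.]), np.float64(1.0)] yl range -55.0 75.0
15 [array([  87., -172.]), array([47.,  6.]), np.float64(89.0)] yl range -196.0 -149.0
72 [array([  77., -163.]), array([45.,  6.]), np.float64(89.0)] yl range -185.0 -140.0
```

```bash
cat > diff.py <<'E'
from h import *
ex=np.array([np.cos(.22),np.sin(.22)]);ey=np.array([-ex[1],ex[0]])
for n in("top","scene"):
    A=cv2.imread(f"pics/{n}0.png").astype(int);B=bot.capture(n)[:,:,::-1].astype(int)
    m=(np.abs(A-B).max(2)>22).astype('uint8')*255
    # region: plate + tray
    C=[np.r_[np.array([572,-10.5])+ex*x+ey*y,58] for x,y in((-125,-90),(125,-90),(125,258),(-125,258))]
    k=np.zeros_like(m);cv2.fillPoly(k,[proj(n,C).astype(np.int32)],255)
    cs,_=cv2.findContours(m&k,0,2)
    for c in cs:
        if cv2.contourArea(c)>12:
            for z in(10,62):
                W=(ray(n,c[:,0,:],z)[:,:2]-[572,-10.5])@np.c_[ex,ey];x,y=W.min(0).round(),W.max(0).round()
                mm=np.zeros_like(m);cv2.drawContours(mm,[c],-1,255,-1)
                print(n,"z",z,"x",x[0],y[0],"y",x[1],y[1],"col",B[mm>0].mean(0).round(),"px",cv2.contourArea(c))
    if n=="top":
        q=ray;P=[np.r_[np.array([572,-10.5])+ex*x+ey*y,62] for x in range(20,111,6) for y in range(126,190,4)]
        uv=proj(n,P).round().astype(int);print(B.max(2)[uv[:,1],uv[:,0]].reshape(-1,16))
E
python3 diff.py
```

```text
top z 10 x -125.0 -102.0 y -96.0 -47.0 col [111. 111. 111.] px 111.5
top z 62 x -125.0 -103.0 y -90.0 -43.0 col [111. 111. 111.] px 111.5
top z 10 x -102.0 -20.0 y 148.0 183.0 col [248. 247. 246.] px 238.0
top z 62 x -103.0 -24.0 y 144.0 177.0 col [248. 247. 246.] px 238.0
top z 10 x -93.0 -26.0 y 42.0 81.0 col [141. 140. 134.] px 189.0
top z 62 x -94.0 -30.0 y 43.0 80.0 col [141. 140. 134.] px 189.0
top z 10 x -99.0 -40.0 y -95.0 -29.0 col [143. 143. 136.] px 213.5
top z 62 x -101.0 -44.0 y -89.0 -26.0 col [143. 143. 136.] px 213.5
top z 10 x 35.0 68.0 y 148.0 179.0 col [198. 205. 211.] px 22.0
top z 62 x 28.0 60.0 y 144.0 174.0 col [198. 205. 211.] px 22.0
top z 10 x 75.0 107.0 y 172.0 198.0 col [188. 192. 194.] px 50.5
top z 62 x 66.0 97.0 y 167.0 193.0 col [188. 192. 194.] px 50.5
top z 10 x 39.0 110.0 y 23.0 75.0 col [141. 140. 134.] px 239.5
top z 62 x 33.0 100.0 y 25.0 74.0 col [141. 140. 134.] px 239.5
top z 10 x 58.0 108.0 y -90.0 -21.0 col [142. 142. 136.] px 239.5
top z 62 x 51.0 99.0 y -84.0 -18.0 col [142. 142. 136.] px 239.5
[[140 144 144 117 186 199 198 198 198 197 198
[... 1272 characters left out ...]
. 211. 211.] px 36.0
scene z 10 x 2.0 50.0 y -103.0 -33.0 col [132. 137. 132.] px 134.5
scene z 62 x 47.0 93.0 y -87.0 -21.0 col [132. 137. 132.] px 134.5
scene z 10 x -29.0 49.0 y 9.0 64.0 col [131. 136. 131.] px 155.5
scene z 62 x 18.0 93.0 y 19.0 71.0 col [131. 136. 131.] px 155.5
scene z 10 x -111.0 -32.0 y 139.0 182.0 col [231. 235. 235.] px 154.5
scene z 62 x -60.0 15.0 y 143.0 183.0 col [231. 235. 235.] px 154.5
scene z 10 x -163.0 -92.0 y 28.0 70.0 col [134. 140. 136.] px 106.5
scene z 62 x -109.0 -42.0 y 37.0 77.0 col [134. 140. 136.] px 106.5
scene z 10 x -170.0 -104.0 y -107.0 -38.0 col [131. 136. 133.] px 123.5
scene z 62 x -116.0 -54.0 y -92.0 -26.0 col [131. 136. 133.] px 123.5
```

Run:
```python
from h import *
im=bot.capture("wrist")[:,:,::-1].copy();cv2.imwrite("pics/w9raw.png",im)
for n in("w3raw","w9raw"):
    I=cv2.imread(f"pics/{n}.png");h=cv2.cvtColor(I,cv2.COLOR_BGR2HSV);m=cv2.inRange(h,(5,80,60),(20,255,255));m[:,:205]=0;m[:,300:]=0
    for v in(160,168,176,184,190,200,215,230,245,258,310):
        u=np.where(m[v]>0)[0]; print(n,v,(u.min(),u.max(),I[v,(u.min()+u.max())//2].tolist()) if len(u) else None)
    col=I[140:262,250].max(1).astype(int);print(col[::3])
```

```text
w3raw 160 None
w3raw 168 (np.int64(230), np.int64(275), [93, 124, 166])
w3raw 176 (np.int64(226), np.int64(278), [91, 122, 165])
w3raw 184 (np.int64(222), np.int64(281), [89, 120, 163])
w3raw 190 (np.int64(220), np.int64(284), [93, 127, 176])
w3raw 200 (np.int64(216), np.int64(287), [134, 195, 247])
w3raw 215 (np.int64(216), np.int64(286), [135, 198, 248])
w3raw 230 (np.int64(217), np.int64(286), [134, 196, 248])
w3raw 245 (np.int64(217), np.int64(286), [134, 196, 247])
w3raw 258 (np.int64(218), np.int64(285), [134, 193, 247])
w3raw 310 (np.int64(219), np.int64(284), [129, 190, 244])
[210 236 236 237 235 212 214 219 187 162 167 168 166 168 166 166 170 188
 234 243 247 247 247 248 248 248 248 248 248 248 248 248 248 248 248 248
 248 248 247 247 247]
w9raw 160 None
w9raw 168 (np.int64(229), np.int64(276), [90, 124, 170])
w9raw 176 (np.int64(225), np.int64(279), [86, 120, 165])
w9raw 184 (np.int64(222), np.int64(282), [85, 121, 168])
w9raw 190 (np.int64(220), np.int64(285), [96, 137, 190])
w9raw 200 (np.int64(217), np.int64(287), [138, 205, 249])
w9raw 215 (np.int64(217), np.int64(287), [139, 207, 250])
w9raw 230 (np.int64(218), np.int64(286), [137, 206, 249])
w9raw 245 (np.int64(219), np.int64(285), [138, 204, 249])
w9raw 258 (np.int64(218), np.int64(286), [140, 206, 249])
w9raw 310 (np.int64(220), np.int64(285), [136, 200, 247])
[169 169 167 167 189 215 215 233 158 165 168 169 166 172 166 171 171 212
 245 248 250 250 250 250 250 250 250 250 250 250 250 250 250 250 250 250
 250 250 250 250 250]
```

All four off-cuts are in the tray: the plate differs from the start image only where they used to lie. The grasp is unchanged to within 1 px. I'm returning the scraper.

Request:
carry_out:
  plan:
    - {"tx": -3.6, "ty": -19.9, "tz": 1, "rx": 0, "ry": 0, "rz": 0.1145}
    - {"tx": -3.6, "ty": -19.9, "tz": 1, "rx": 0, "ry": 0, "rz": 0.1145}
    - {"tx": -3.6, "ty": -19.9, "tz": 1, "rx": 0, "ry": 0, "rz": 0.1145}
    - {"tx": -3.6, "ty": -19.9, "tz": 1, "rx": 0, "ry": 0, "rz": 0.1145}
    - {"tx": -3.6, "ty": -19.9, "tz": 1, "rx": 0, "ry": 0, "rz": 0.1145}
    - {"tx": -3.6, "ty": -19.9, "tz": 1, "rx": 0, "ry": 0, "rz": 0.1145}
    - {"tx": -3.6, "ty": -19.9, "tz": 1, "rx": 0, "ry": 0, "rz": 0.1145}
    - {"tx": -3.6, "ty": -19.9, "tz": 1, "rx": 0, "ry": 0, "rz": 0.1145}
    - {"tx": -3.6, "ty": -19.9, "tz": 1, "rx": 0, "ry": 0, "rz": 0.1145}
    - {"tx": -3.6, "ty": -19.9, "tz": 1, "rx": 0, "ry": 0, "rz": 0.1145}

```text
time: 19.4
tool_pos: [426.9, -353.6, 190.0]
tcp_rot: [3.141, -0.002, 1.373]
contact_force: [-0.1, -0.0, -2.5]
grip_width: 25.4
finger_force: 30.0
```

Request:
carry_out:
  plan:
    - {"tx": 0, "ty": 0, "tz": 0, "rx": -0.0254, "ry": -0.1194, "rz": 0}
    - {"tx": 0, "ty": 0, "tz": 0, "rx": -0.0254, "ry": -0.1194, "rz": 0}
    - {"tx": 0, "ty": 0, "tz": 0, "rx": -0.0254, "ry": -0.1194, "rz": 0}
    - {"tx": 0, "ty": 0, "tz": 0, "rx": -0.0254, "ry": -0.1194, "rz": 0}
    - {"tx": 0, "ty": 0, "tz": 0, "rx": -0.0254, "ry": -0.1194, "rz": 0}
    - {"tx": 0, "ty": 0, "tz": 0, "rx": 0, "ry": 0, "rz": 0}
    - {"tx": 0, "ty": 0, "tz": 0, "rx": 0, "ry": 0, "rz": 0}

```text
time: 20.1
tool_pos: [426.8, -352.9, 189.8]
tcp_rot: [2.556, -0.003, 1.369]
contact_force: [-0.0, -0.8, -2.3]
grip_width: 25.9
finger_force: 30.0
```

```bash
cat > ins.py <<'E'
from h import *
from scipy.spatial.transform import Rotation as R
o=bot.get_obs();M=R.from_euler("xyz",o["tcp_rot"]).as_matrix();G=R.from_euler("xyz",[2.530,-.003,1.3655]).as_matrix()
P0=np.array([475.8,-367,96.3]);a=-G[:,2];b=G[:,1];e=G[:,0];d=o["tool_pos"]-P0
print(o["time"],"along axis",d@a,"b",d@b,"e",d@e,"rotvec needed",R.from_matrix(G@M.T).as_rotvec().round(4),"F",o["contact_force"].round(1))
print("a",a.round(3),"b",b.round(3),"lateral fix",(-(d@b)*b-(d@e)*e).round(2),"total",(-d).round(2),o["joint_positions"].round(2))
E
python3 ins.py
```

```text
20.1 along axis 105.75191316010051 b 12.067071406306814 e 4.114703175127139 rotvec needed [-0.0054 -0.0256 -0.0039] F [-0.  -0.8 -2.3]
a [-0.563  0.115  0.819] b [ 0.801 -0.169  0.574] lateral fix [-10.51  -1.99  -6.94] total [ 48.99 -14.12 -93.52] [-1.09  0.24  1.96  0.74  0.69 -1.4 ]
```

Request:
carry_out:
  plan:
    - {"tx": -5.25, "ty": -1, "tz": -3.5, "rx": -0.0027, "ry": -0.0128, "rz": -0.002}
    - {"tx": -5.25, "ty": -1, "tz": -3.5, "rx": -0.0027, "ry": -0.0128, "rz": -0.002}
    - {"tx": 4.84, "ty": -0.99, "tz": -7.04, "rx": 0, "ry": 0, "rz": 0}
    - {"tx": 4.84, "ty": -0.99, "tz": -7.04, "rx": 0, "ry": 0, "rz": 0}
    - {"tx": 4.84, "ty": -0.99, "tz": -7.04, "rx": 0, "ry": 0, "rz": 0}
    - {"tx": 4.84, "ty": -0.99, "tz": -7.04, "rx": 0, "ry": 0, "rz": 0}
    - {"tx": 4.84, "ty": -0.99, "tz": -7.04, "rx": 0, "ry": 0, "rz": 0}
    - {"tx": 4.84, "ty": -0.99, "tz": -7.04, "rx": 0, "ry": 0, "rz": 0}
    - {"tx": 0, "ty": 0, "tz": 0, "rx": 0, "ry": 0, "rz": 0}
    - {"tx": 0, "ty": 0, "tz": 0, "rx": 0, "ry": 0, "rz": 0}

```text
time: 21.1
tool_pos: [445.0, -361.2, 140.3]
tcp_rot: [2.528, -0.002, 1.365]
contact_force: [0.8, 0.6, -2.1]
grip_width: 25.9
finger_force: 30.0
```

```bash
python3 ins.py
```

```text
21.1 along axis 54.02152603320999 b -0.42844108432639477 e -0.5248256788076576 rotvec needed [0.001  0.0018 0.0002] F [ 0.8  0.6 -2.1]
a [-0.563  0.115  0.819] b [ 0.801 -0.169  0.574] lateral fix [0.45 0.44 0.25] total [ 30.84  -5.75 -43.98] [-1.07  0.35  1.99  0.93  0.58 -1.61]
```

Request:
carry_out:
  plan:
    - {"tx": 1.1, "ty": 0.3, "tz": 0.7, "rx": 0.001, "ry": 0.0018, "rz": 0}
    - {"tx": 4.1, "ty": -0.85, "tz": -6, "rx": 0, "ry": 0, "rz": 0}
    - {"tx": 4.1, "ty": -0.85, "tz": -6, "rx": 0, "ry": 0, "rz": 0}
    - {"tx": 4.1, "ty": -0.85, "tz": -6, "rx": 0, "ry": 0, "rz": 0}
    - {"tx": 4.1, "ty": -0.85, "tz": -6, "rx": 0, "ry": 0, "rz": 0}
    - {"tx": 4.1, "ty": -0.85, "tz": -6, "rx": 0, "ry": 0, "rz": 0}
    - {"tx": 4.1, "ty": -0.85, "tz": -6, "rx": 0, "ry": 0, "rz": 0}
    - {"tx": 0, "ty": 0, "tz": 0, "rx": 0, "ry": 0, "rz": 0}
    - {"tx": 0, "ty": 0, "tz": 0, "rx": 0, "ry": 0, "rz": 0}

```text
time: 22.0
tool_pos: [470.6, -366.0, 104.9]
tcp_rot: [2.53, -0.003, 1.365]
contact_force: [-0.7, -0.2, -2.6]
grip_width: 25.9
finger_force: 30.0
```

```bash
python3 ins.py
```

```text
22.0 along axis 10.09274777129628 b 0.6560605313891938 e -0.0474958187410739 rotvec needed [ 0.     -0.      0.0001] F [-0.7 -0.2 -2.6]
a [-0.563  0.115  0.819] b [ 0.801 -0.169  0.574] lateral fix [-0.52  0.16 -0.38] total [ 5.16 -1.   -8.64] [-1.02  0.44  1.97  1.03  0.51 -1.69]
```

Request:
carry_out:
  plan:
    - {"tx": 1.1, "ty": -0.23, "tz": -1.64, "rx": 0, "ry": 0, "rz": 0}
    - {"tx": 1.1, "ty": -0.23, "tz": -1.64, "rx": 0, "ry": 0, "rz": 0}
    - {"tx": 0.84, "ty": -0.17, "tz": -1.23, "rx": 0, "ry": 0, "rz": 0}
    - {"tx": 0.84, "ty": -0.17, "tz": -1.23, "rx": 0, "ry": 0, "rz": 0}
    - {"tx": 0.56, "ty": -0.11, "tz": -0.82, "rx": 0, "ry": 0, "rz": 0}
    - {"tx": 0.56, "ty": -0.11, "tz": -0.82, "rx": 0, "ry": 0, "rz": 0}
    - {"tx": 0, "ty": 0, "tz": 0, "rx": 0, "ry": 0, "rz": 0}

```text
time: 22.7
tool_pos: [475.6, -367.2, 97.7]
tcp_rot: [2.53, -0.003, 1.365]
contact_force: [-0.5, -0.5, -2.6]
grip_width: 26.0
finger_force: 30.0
```

Request:
carry_out:
  plan:
    - {"tx": 0.28, "ty": -0.06, "tz": -0.41, "rx": 0, "ry": 0, "rz": 0}
    - {"tx": 0.28, "ty": -0.06, "tz": -0.41, "rx": 0, "ry": 0, "rz": 0}
    - {"tx": 0, "ty": 0, "tz": 0, "rx": 0, "ry": 0, "rz": 0}

```text
time: 23.0
tool_pos: [476.1, -367.3, 97.0]
tcp_rot: [2.53, -0.003, 1.365]
contact_force: [-1.3, -0.1, -1.4]
grip_width: 26.0
finger_force: 30.0
```

```bash
python3 ins.py
```

```text
23.0 along axis 0.3479486773238508 b 0.7366049930696897 e -0.2181286034648571 rotvec needed [0.0005 0.0002 0.0004] F [-1.3 -0.1 -1.4]
a [-0.563  0.115  0.819] b [ 0.801 -0.169  0.574] lateral fix [-0.55  0.34 -0.42] total [-0.35  0.3  -0.71] [-1.01  0.46  1.97  1.06  0.5  -1.71]
```

Request:
carry_out:
  plan:
    - {"tx": 0.25, "ty": -0.05, "tz": -0.36, "rx": 0, "ry": 0, "rz": 0}
    - {"tx": -0.5, "ty": 0.1, "tz": -0.35, "rx": 0, "ry": 0, "rz": 0}
    - {"tx": 0, "ty": 0, "tz": 0, "rx": 0, "ry": 0, "rz": 0}

```text
time: 23.3
tool_pos: [476.1, -367.4, 96.8]
tcp_rot: [2.529, -0.002, 1.365]
contact_force: [-1.6, 2.1, 1.7]
grip_width: 25.5
finger_force: 30.0
```

Request:
carry_out:
  plan:
    - {"tx": 0, "ty": 0, "tz": 0, "rx": 0, "ry": 0, "rz": 0}
    - {"tx": 0, "ty": 0, "tz": 0, "rx": 0, "ry": 0, "rz": 0}
    - {"tx": 0, "ty": 0, "tz": 0, "rx": 0, "ry": 0, "rz": 0}
    - {"tx": 0, "ty": 0, "tz": 0, "rx": 0, "ry": 0, "rz": 0}
    - {"tx": 0, "ty": 0, "tz": 0, "rx": 0, "ry": 0, "rz": 0}
    - {"tx": 0, "ty": 0, "tz": 0, "rx": 0, "ry": 0, "rz": 0}
  gripper: 0.3

```text
time: 23.9
tool_pos: [475.9, -367.3, 96.3]
tcp_rot: [2.53, -0.002, 1.365]
contact_force: [0.1, -0.1, 0.5]
grip_width: 63.4
finger_force: 0.0
```

Request:
carry_out:
  plan:
    - {"tx": -4.8, "ty": 1, "tz": 7, "rx": 0, "ry": 0, "rz": 0}
    - {"tx": -5.6, "ty": 1.1, "tz": 8.2, "rx": 0, "ry": 0, "rz": 0}
    - {"tx": -5.6, "ty": 1.1, "tz": 8.2, "rx": 0, "ry": 0, "rz": 0}
    - {"tx": -5.6, "ty": 1.1, "tz": 8.2, "rx": 0, "ry": 0, "rz": 0}
    - {"tx": -5.6, "ty": 1.1, "tz": 8.2, "rx": 0, "ry": 0, "rz": 0}
    - {"tx": -5.6, "ty": 1.1, "tz": 8.2, "rx": 0, "ry": 0, "rz": 0}
    - {"tx": -5.6, "ty": 1.1, "tz": 8.2, "rx": 0, "ry": 0, "rz": 0}
    - {"tx": -5.6, "ty": 1.1, "tz": 8.2, "rx": 0, "ry": 0, "rz": 0}
    - {"tx": -5.6, "ty": 1.1, "tz": 8.2, "rx": 0, "ry": 0, "rz": 0}
    - {"tx": -5.6, "ty": 1.1, "tz": 8.2, "rx": 0, "ry": 0, "rz": 0}
    - {"tx": -8, "ty": -10, "tz": 12, "rx": 0, "ry": 0, "rz": 0}
    - {"tx": 0, "ty": 0, "tz": 0, "rx": 0, "ry": 0, "rz": 0}

```text
time: 25.1
tool_pos: [412.4, -368.0, 191.0]
tcp_rot: [2.528, 0.001, 1.364]
contact_force: [0.6, 0.8, -0.3]
grip_width: 64.6
finger_force: 0.0
```

```bash
python3 diff.py
python3 - <<'E'
from h import *
for n in("top","scene"):
    B=bot.capture(n)[:,:,::-1];hsv=cv2.cvtColor(np.ascontiguousarray(B),cv2.COLOR_BGR2HSV);m=cv2.inRange(hsv,(5,80,60),(20,255,255));k=np.zeros_like(m)
    if n=="top":k[200:245,365:425]=255
    else:k[130:180,138:180]=255
    cs,_=cv2.findContours(m&k,0,2);c=max(cs,key=cv2.contourArea);print(n,cv2.contourArea(c),cv2.approxPolyDP(c,2,True)[:,0].tolist())
E
```

```text
top z 10 x -101.0 -20.0 y 147.0 183.0 col [251. 251. 251.] px 241.0
top z 62 x -102.0 -24.0 y 143.0 177.0 col [251. 251. 251.] px 241.0
top z 10 x -92.0 -26.0 y 42.0 79.0 col [147. 145. 139.] px 182.5
top z 62 x -93.0 -30.0 y 43.0 78.0 col [147. 145. 139.] px 182.5
top z 10 x -99.0 -42.0 y -94.0 -29.0 col [149. 148. 142.] px 208.5
top z 62 x -101.0 -46.0 y -88.0 -26.0 col [149. 148. 142.] px 208.5
top z 10 x 35.0 68.0 y 147.0 176.0 col [208. 215. 221.] px 26.5
top z 62 x 28.0 60.0 y 143.0 171.0 col [208. 215. 221.] px 26.5
top z 10 x 75.0 107.0 y 172.0 198.0 col [196. 199. 201.] px 48.5
top z 62 x 66.0 98.0 y 167.0 193.0 col [196. 199. 201.] px 48.5
top z 10 x 39.0 110.0 y 23.0 75.0 col [146. 146. 140.] px 235.5
top z 62 x 33.0 100.0 y 25.0 74.0 col [146. 146. 140.] px 235.5
top z 10 x 58.0 108.0 y -88.0 -21.0 col [148. 148. 142.] px 233.0
top z 62 x 51.0 99.0 y -83.0 -18.0 col [148. 148. 142.] px 233.0
[[148 149 151 124 189 205 206 205 204 203 205 203 202 203 202 204]
 [148 150 148 104 208 206 204 205 205 204 203 197 204 204 202 202]
 [149 148 151 118 199 203 191 177 167 175 161 191
[... 1291 characters left out ...]
cene z 10 x -29.0 49.0 y 9.0 64.0 col [130. 135. 130.] px 156.5
scene z 62 x 18.0 93.0 y 19.0 71.0 col [130. 135. 130.] px 156.5
scene z 10 x -110.0 -32.0 y 139.0 182.0 col [231. 234. 234.] px 152.5
scene z 62 x -59.0 15.0 y 143.0 183.0 col [231. 234. 234.] px 152.5
scene z 10 x -163.0 -92.0 y 28.0 70.0 col [133. 138. 134.] px 107.5
scene z 62 x -109.0 -42.0 y 37.0 77.0 col [133. 138. 134.] px 107.5
scene z 10 x -170.0 -104.0 y -107.0 -38.0 col [130. 135. 131.] px 124.5
scene z 62 x -116.0 -53.0 y -92.0 -26.0 col [130. 135. 131.] px 124.5
top 689.5 [[378, 212], [379, 232], [408, 238], [409, 229], [415, 229], [410, 217]]
scene 452.0 [[151, 135], [146, 151], [168, 160], [173, 144], [157, 135]]
```

```bash
python3 -c "
from plant import bot
print(bot.close_job())"
```

```text
the job is handed in; nothing more can be done
None
```

Job handed in at about 25 s: all four off-cuts are in the tray (two seem to be standing or leaning) and the scraper is back in its stand as found; at the end of the far pass I read about 17 N on the scraper, probably an off-cut caught under the blade, and I viewed 11 pictures against the limit of 10.

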